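# Set out the knife grinder's bench

### The job

Set out the bench for the next sharpening job, left, right, near and far being as seen from the robot: lay the brick-coloured oilstone lengthwise in the middle of the dark wooden cradle, between its end stops, and lay the grey grinding wheel flat on the middle of the pale square wooden block with the steel flange, boss up, centred on top of the wheel. Stand the oil can on the bench between the cradle and the block, level with the middle of the cradle and about 3 cm clear of its long side, and lay the dark dressing stick on the bench on the robot's side of the block, parallel to the block's near edge, centred on it and about 3 cm clear of it. Keep the oil can upright, and leave the small round tin, the stepped wood offcut and the open steel cup where they are.

Things in the scene. Friction and masses are not known exactly. Their poses are not given: they have to be found in the camera images.
- stone: loose oilstone: a plain brick-coloured rectangular bar 120 x 45 x 25 mm, about 0.3 kg, lying flat. Origin at the centre of its underside; x along its 120 mm length, y across its 45 mm width, z up.
- wheel: loose grinding wheel: a grey disc 66 mm in diameter and 20 mm thick with a 16 mm bore through it, about 0.15 kg, lying flat. Origin on its axis at the underside; z is the axis, up.
- flange: loose steel clamping flange: a disc 44 mm in diameter and 6 mm thick carrying a central round boss 26 mm in diameter and 14 mm high (20 mm high in all; a small dark dot on the boss), about 0.12 kg, lying with its boss up; best gripped by the boss. Origin on its axis at the underside; z up.
- stick: loose dressing stick: a dark square bar 110 x 20 x 20 mm, about 0.1 kg, lying flat. Origin at the centre of its underside; x along its length, z up.
- oilcan: loose closed oil can, copper, standing: a cylinder 50 mm in diameter and 48 mm high, above it a 10 mm cone and a thin brass nozzle to 70 mm in all; about 0.15 kg. Origin on its axis at the underside; z up.
- block: fixed pale square wooden block 100 x 100 x 25 mm (flat top at 25 mm). Origin at the centre of its underside; x points away from the robot and y to the robot's left, within about 12 degrees, square to its sides; its near edge lies at x = -50 mm.
- cradle: fixed dark wooden stone cradle, left or right of the block (25 to 32 cm): a board 166 x 70 mm, 14 mm thick (the stone rests at 14 mm), long axis pointing away from the robot within 12 degrees; at each end an 8 mm wide stop rising to 20 mm, 150 mm between the stops, long sides open at y = +-35 mm. Origin at the centre of its underside; x along its length, z up.
- tin: bystander: a small round aluminium tin 44 mm in diameter and 22 mm high, with a grey band, loose. Leave it alone. Origin at the centre of its underside.
- offcut: bystander: a wood offcut 50 x 38 mm, 30 mm high with a step up to 42 mm at one end, loose. Leave it alone. Origin at the centre of its underside.
- cup: bystander: an open steel cup 54 mm across the rim and 55 mm high, empty, loose. Leave it alone. Origin at the centre of its underside.
Mind the look-alikes: they are no part of the job. Leave any green or red look-alike of the oilcan alone.

How it is judged:
By the outcome, as a careful person would: the job done as asked, in the order asked, and still so for the second after the job is handed in, with the robot touching nothing.
It also fails if it takes over 128 s, if anything falls off the work surface, if the arm or the gripper's body presses on something with over 40 N, if the wrist force passes 120 N, or if a joint passes its speed limit or range.

### The arm

A 6-joint arm with a two-finger parallel gripper is mounted at the origin on the work surface. World frame = base frame: x ahead of the robot, y to its left, z up, the work surface at z = 0. Lengths are in m, angles in rad, forces in N, time in s.
With the tool pointing down it reaches from about 0.275 to 0.825 m from the base axis. Payload 4.9 kg.
Tool frame: the origin (TCP) lies midway between the tips of the shut fingers; the grasp point (between the pads) lies 19 mm behind it (bot.grip_depth is the distance from the TCP to the grasp point, in m); y points along the fingers, x is the direction in which the jaws open and shut, and the axes are right-handed (so a half turn about y gives the same grasp; the last joint's range is limited). The gripper opens to 85 mm and grips with 20 to 120 N. Pads are 22 mm wide; open, the fingers measure 114 mm over their backs; the gripper's body (76 mm by 85 mm) begins 54 mm behind the grasp point. The pads swing forward as they close: fully open they stand 13 mm farther back than shut.
Start: joints at [-1.287, 0.326, -0.193, 1.052, 0, 1.437], TCP at [0.223, -0.503, 0.231] pointing down, gripper open.
Joint ranges: [-2.65, 2.65], [-0.97, 1.79], [-1.3, 1.35], [-1.93, 2.1], [-1.47, 1.37], [-3.14, 3.14]. Speed limits (rad/s): [2.57, 2.57, 3.14, 3.14, 3.14, 3.14].

### API

Orientations are given as a unit quaternion [w, x, y, z].
In Python, from cell import bot gives the robot as it stands. Calls block until the motion is done:
- bot.move_pose(position, orientation): joint-space move of the TCP to a pose.
- bot.move_linear(position, speed=0.15, rotation=None, until_force=None): straight line of the TCP; rotation=None keeps the orientation; speed is the mean speed in m/s. With until_force (N) it stops when the force on the tool has changed by that much, and returns True; else False.
- bot.goto_joints(angles): joint-space move.
- bot.set_gripper(opening, grasp_force=None): opening from 0.0 (shut) to 1.0 (fully open); grasp_force is the grip in N (None keeps the last); returns when the fingers have stopped.
- bot.wait(seconds).
- bot.solve_ik(position, orientation): joint angles nearest the present ones, or None.
- bot.camera(name): name is "scene" or "side" or "wrist"; returns the picture (480x640x3 uint8, red, green, blue); there is no depth.
- bot.calibration(name): a dict with "mtx" (3x3 intrinsics, pixels), "extrinsics" (4x4, takes a point from world to camera coordinates); the wrist camera has in their place "hand_eye" (4x4, takes a point from camera to tool coordinates, whose origin is the TCP and whose axes are the tool frame's). Camera axes: x right, y down, z forward; pixel columns grow to the right and rows downward; lengths in m; the calibration is good to about 2 mm. A picture is of the moment at which its call begins: read the wrist's pose just before it. calibration takes no time and is no camera call.
A pose or a line that the arm cannot do raises bot.PlanningError and nothing moves.
- bot.close_job(): hands the job in, once; it reports no verdict.
Trained networks look in the newest picture that a camera, given by its name, has taken for a name from the list of things; names that differ only in an ending like _2 or _b are one class to them, and where a whole thing is asked for, a point or a joint stands for the part that bears it (a point fixed in the world has none). Each returns a list of dicts, best first, with "confidence" (0 to 1); they miss things now and then, are a little off and sometimes report something else, mostly with a low value. They report only what shows in the picture. A call takes as long as a camera call. They do not tell look-alikes from the thing itself.
- bot.search_frame(camera, thing): "bbox" ([left, top, width, height] in pixels, round what is visible of it).
Readings, each from a call of its own:
- bot.read_clock(): time.
- bot.read_joint_positions(): joint angles.
- bot.read_joint_vel(): joint speeds.
- bot.read_joint_efforts(): joint torques, N m.
- bot.read_position(): TCP position.
- bot.read_tool_rot(): TCP orientation.
- bot.read_ft_force(): force on the tool from outside, world axes, zero at the start.
- bot.read_moment(): the same for the moment, N m.
- bot.read_gripper_width(): opening from 0.0 (shut) to 1.0 (fully open).
Only numpy, scipy, OpenCV 4.12 (cv2) and the standard library are available. Lean on these libraries where they do the work, as an engineer would, in place of code of your own. Each camera call takes 0.05 s, during which the arm holds its last target.

## Working session

There is one attempt and no reset: what is moved stays moved. The work goes in short steps, each a Python script; the robot and the scene stay as the last script left them, time stands still between calls to the robot, and variables do not carry over. Pictures are saved under pics/ and viewed, and the job is handed in when it is done.

```bash
ls; mkdir -p pics; python3 - <<'E'
from cell import bot
import cv2
for n in ["scene","side","wrist"]:
    im=bot.camera(n); cv2.imwrite(f"pics/{n}0.png",im[:,:,::-1])
    c=bot.calibration(n); print(n,{k:__import__('numpy').round(v,4).tolist() for k,v in c.items()})
print(bot.read_clock(),bot.read_position(),bot.read_tool_rot())
E
```

```text
pics
scene {'mtx': [[621.4124, 0.0, 332.9517], [0.0, 621.4124, 246.0248], [0.0, 0.0, 1.0]], 'extrinsics': [[-0.3858, 0.9225, -0.0113, 0.2413], [0.651, 0.2635, -0.7119, -0.355], [-0.6538, -0.282, -0.7022, 1.8371], [0.0, 0.0, 0.0, 1.0]]}
side {'mtx': [[553.5743, 0.0, 330.0529], [0.0, 553.5743, 236.9356], [0.0, 0.0, 1.0]], 'extrinsics': [[-0.9974, -0.072, -0.0058, 0.5511], [-0.0521, 0.7731, -0.6321, 0.0485], [0.0499, -0.6302, -0.7748, 1.1966], [0.0, 0.0, 0.0, 1.0]]}
wrist {'mtx': [[379.4924, 0.0, 316.3208], [0.0, 379.4924, 237.7043], [0.0, 0.0, 1.0]], 'hand_eye': [[1.0, 0.0008, -0.0003, 0.0005], [0.0005, -0.269, 0.9632, -0.1427], [0.0007, -0.9632, -0.269, 0.0686], [0.0, 0.0, 0.0, 1.0]]}
0.15 [ 0.2230471  -0.50227892  0.23070809] [ 0.59311804 -0.59253574  0.38577703 -0.38508242]
```

View pics/scene0.png

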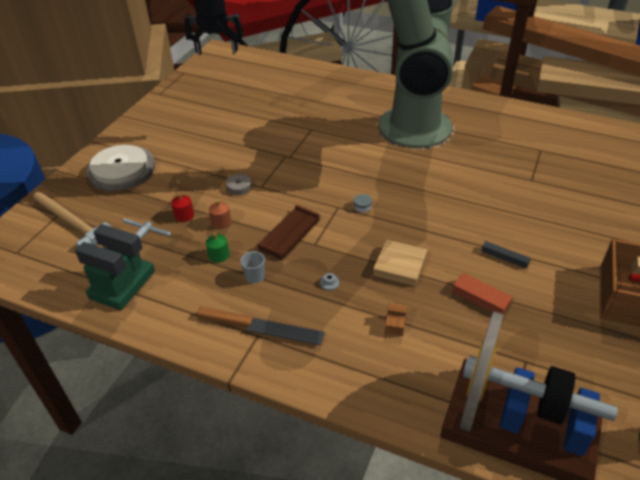

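View pics/side0.png

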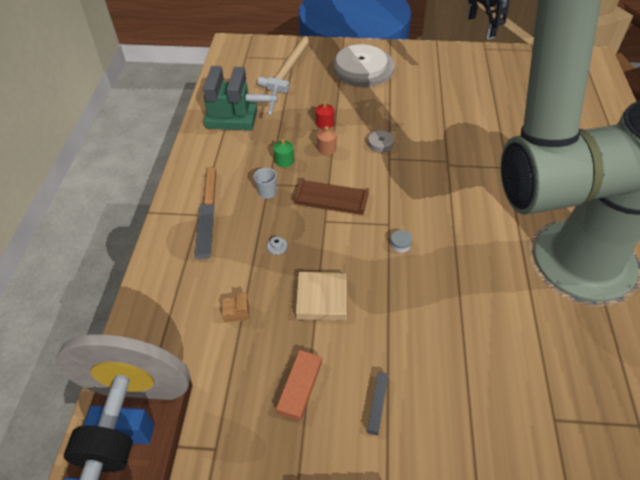

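View pics/wrist0.png

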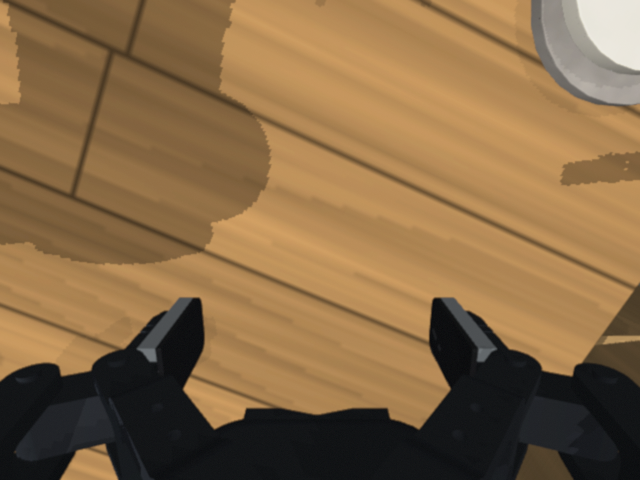

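```bash
cat > h.py <<'E'
from cell import bot
import numpy as np, cv2
from scipy.spatial.transform import Rotation as R
def q2R(q): return R.from_quat([q[1],q[2],q[3],q[0]]).as_matrix()
def R2q(M):
    x,y,z,w=R.from_matrix(M).as_quat(); return [w,x,y,z]
def down(a):
    # tool x (jaw direction) at world angle a, tool y = -z
    x=np.array([np.cos(a),np.sin(a),0]); y=np.array([0,0,-1.]); return np.column_stack([x,y,np.cross(x,y)])
def ext(name,pose=None):
    """world->cam 4x4, K"""
    c=bot.calibration(name)
    if name!="wrist": return np.array(c["extrinsics"]),np.array(c["mtx"])
    p,q=pose; T=np.eye(4); T[:3,:3]=q2R(q); T[:3,3]=p
    return np.linalg.inv(T@np.array(c["hand_eye"])),np.array(c["mtx"])
def ray(uv,z,E,K):
    uv=np.atleast_2d(uv).astype(float)
    d=np.column_stack([uv,np.ones(len(uv))])@np.linalg.inv(K).T
    Rm=E[:3,:3];C=-Rm.T@E[:3,3]; d=d@Rm
    s=(z-C[2])/d[:,2]; return C+s[:,None]*d
def proj(P,E,K):
    P=np.atleast_2d(P); c=P@E[:3,:3].T+E[:3,3]; p=c@K.T; return p[:,:2]/p[:,2:]
def snap(fn):
    p=bot.read_position();q=bot.read_tool_rot();im=bot.camera("wrist")
    cv2.imwrite(f"pics/{fn}.png",im[:,:,::-1]); np.savez(f"pics/{fn}.npz",p=p,q=q,im=im); return im,(p,q)
def load(fn):
    d=np.load(f"pics/{fn}.npz"); return d["im"],(d["p"],d["q"])
E
python3 - <<'E'
from h import *
S=dict(stone=((482,293),(299,385),.02),wheel=((238,183),(380,141),.02),flange=((329,281),(277,245),.01),stick=((506,254),(377,403),.015),can=((220,215),(327,141),.025),block=((401,262),(322,295),.02),cradle=((290,231),(331,197),.01),tin=((363,204),(401,240),.011),off=((396,320),(235,306),.017),cup=((253,267),(265,183),.027))
for k,(a,b,z) in S.items():
    print(k,*[ray(u,z,*ext(n))[0,:2].round(3) for n,u in (("scene",a),("side",b))])
E
```

```text
stone [0.588 0.334] [0.584 0.338]
wheel [ 0.452 -0.341] [ 0.449 -0.333]
flange [0.672 0.01 ] [0.668 0.013]
stick [0.445 0.358] [0.443 0.36 ]
can [ 0.584 -0.318] [ 0.583 -0.318]
block [0.565 0.143] [0.558 0.143]
cradle [ 0.557 -0.141] [ 0.56  -0.138]
tin [ 0.399 -0.012] [ 0.397 -0.018]
off [0.726 0.185] [0.73  0.179]
cup [ 0.712 -0.159] [ 0.718 -0.157]
```

```bash
python3 - <<'E'
from h import *
print(q2R(bot.read_tool_rot()).round(3))
for i,(x,y) in enumerate([(.49,-.26),(.53,0.),(.49,.26)]):
    bot.move_pose([x,y,.25],R2q(down(-np.pi/2)))
    snap(f"w{i}"); print(bot.read_clock(),bot.read_joint_positions())
E
```

```text
[[ 0.406 -0.     0.914]
 [-0.914  0.001  0.406]
 [-0.001 -1.     0.   ]]
1.55 [-6.22562307e-01  3.23567670e-01 -1.47870865e-01  1.09952537e+00
 -3.32884697e-04  2.52028610e+00]
2.625 [-1.41661670e-01  2.77454114e-01 -2.11905706e-01  1.08123580e+00
 -4.82285419e-04  3.00188189e+00]
7.4333 [ 3.54650044e-01  3.23372010e-01 -1.47761162e-01  1.09961653e+00
  4.44316503e-07 -2.78678374e+00]
```

View pics/w0.png

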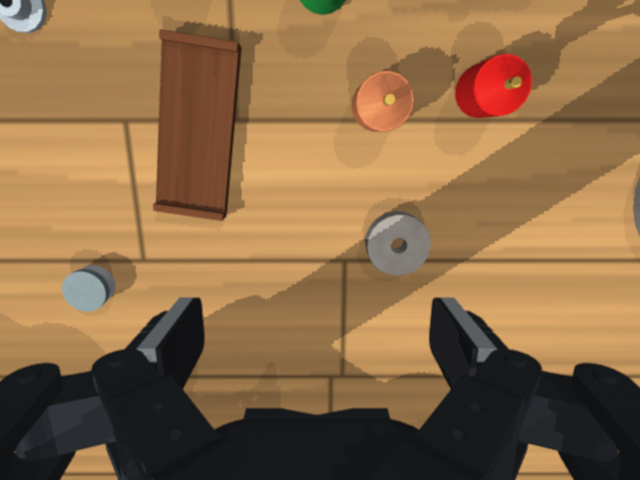

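View pics/w1.png

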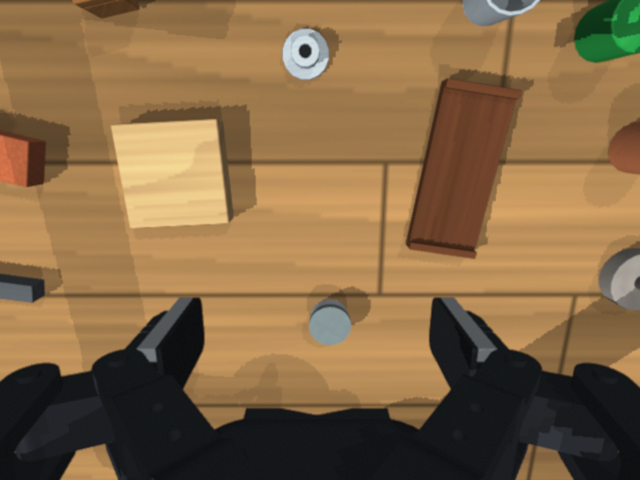

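View pics/w2.png

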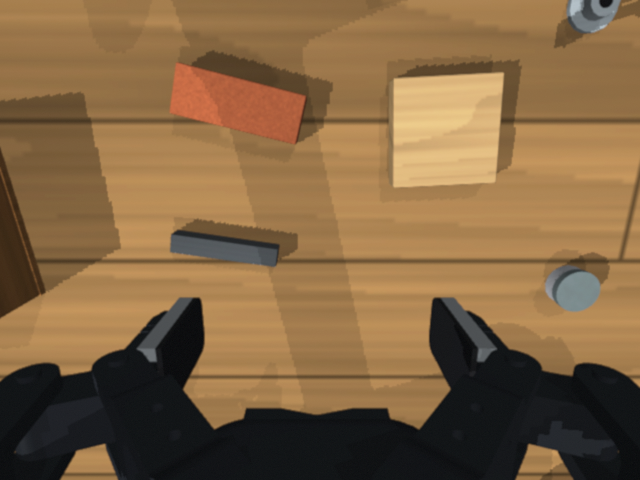

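```bash
cat > fit.py <<'E'
from h import *
from scipy.optimize import minimize
def box(l,w,h,z0=0,cx=0):
    return np.array([[cx+sx*l/2,sy*w/2,z] for sx in(-1,1) for sy in(-1,1) for z in (z0,z0+h)])
def cyl(d,h,z0=0):
    t=np.linspace(0,2*np.pi,60); return np.array([[d/2*np.cos(a),d/2*np.sin(a),z] for a in t for z in(z0,z0+h)])
M=dict(stone=[box(.12,.045,.025)],stick=[box(.11,.02,.02)],block=[box(.1,.1,.025)],
 wheel=[cyl(.066,.02)],flange=[cyl(.044,.006),cyl(.026,.02)],can=[np.vstack([cyl(.05,.048),cyl(.003,.01,.06)])],
 tin=[cyl(.044,.022)],cradle=[box(.166,.07,.014),box(.008,.07,.02,0,.079),box(.008,.07,.02,0,-.079)])
def render(parts,x,y,a,E,K,base=0,sub=16):
    m=np.zeros((480,640),np.float32);c,s=np.cos(a),np.sin(a)
    for P in parts:
        Q=np.column_stack([P[:,0]*c-P[:,1]*s+x,P[:,0]*s+P[:,1]*c+y,P[:,2]+base])
        h=cv2.convexHull((proj(Q,E,K)*sub).astype(np.float32)).astype(np.int32)
        t=np.zeros((480,640),np.uint8); cv2.fillConvexPoly(t,h,255,cv2.LINE_AA,4); m=np.maximum(m,t/255.)
    return m
def segm(im,name,x,y,E,K,rad=None,base=0):
    hsv=cv2.cvtColor(im,cv2.COLOR_RGB2HSV).astype(int);H,S,V=[hsv[...,i] for i in range(3)]
    if name=="stone": m=((H<9)|(H>174))&(S>130)&(V>50)
    elif name=="can": m=((H<13)|(H>174))&(S>90)&(V>50)
    elif name in("stick","wheel","flange","tin"): m=(S<70)
    elif name=="cradle": m=((H<12)|(H>174))&(S>90)&(V<140)
    elif name=="block": m=(S<118)&(V>120)
    m=m.astype(np.uint8)
    c=proj([[x,y,base+.01]],E,K)[0]; n,l,st,ce=cv2.connectedComponentsWithStats(m)
    g=np.zeros((480,640),np.uint8); cv2.circle(g,tuple(int(v) for v in c),int(rad or 20),1,-1)
    cnt=np.bincount(l[g>0],minlength=n); cnt[0]=0; k=cnt.argmax()
    m=(l==k).astype(np.uint8); cs,_=cv2.findContours(m,cv2.RETR_EXTERNAL,cv2.CHAIN_APPROX_NONE); o=np.zeros_like(m); cv2.drawContours(o,cs,-1,1,-1)
    return o
def fit(name,x,y,a,views,base=0,mask=None):
    segs=[segm(im,name,x,y,E,K,base=base) for im,E,K in views]
    def f(p): return sum(np.abs(render(M[name],p[0]/1e3,p[1]/1e3,p[2]/1e2,E,K,base)-s).sum()/max(1,s.sum()) for s,(im,E,K) in zip(segs,views))
    best=None
    for d in (0,.15,-.15):
        p0=np.array([x*1e3,y*1e3,(a+d)*1e2])
        sim=np.vstack([p0]+[p0+8*np.eye(3)[i] for i in range(3)])
        r=minimize(f,p0,method="Nelder-Mead",options=dict(initial_simplex=sim,xatol=.02,fatol=1e-5,maxiter=250))
        if best is None or r.fun<best.fun: best=r
    p=best.x; return p[0]/1e3,p[1]/1e3,p[2]/1e2,best.fun/len(views),segs
def view(fn):
    im,pose=load(fn); return (im,*ext("wrist",pose))
def overlay(fn,out,items):
    im,E,K=view(fn); o=im.copy()
    for n,x,y,a,b in items:
        m=(render(M[n],x,y,a,E,K,b)>.5).astype(np.uint8); cs,_=cv2.findContours(m,0,1); cv2.drawContours(o,cs,-1,(0,255,255),1)
    cv2.imwrite(f"pics/{out}.png",o[:,:,::-1])
E
python3 - <<'E'
from fit import *
it={i:[] for i in(0,1,2)}
for n,x,y,a,vs in [("stone",.586,.336,-1.85+3.14,[2]),("stick",.444,.36,1.35,[2]),("block",.56,.143,0,[1]),("block",.56,.143,0,[2]),("block",.56,.143,0,[1,2]),
  ("wheel",.45,-.335,0,[0]),("flange",.67,.012,0,[1]),("can",.584,-.318,0,[0]),("cradle",.558,-.14,0,[0]),("cradle",.558,-.14,0,[1]),("cradle",.558,-.14,0,[0,1]),("tin",.398,-.015,0,[1])]:
    r=fit(n,x,y,a,[view(f"w{i}") for i in vs]); print(n,vs,np.round(r[:4],4),[int(s.sum()) for s in r[4]])
    for i in vs: it[i].append((n,*r[:3],0))
for i in it: overlay(f"w{i}",f"o{i}",it[i])
E
```

```text
stone [2] [-0.0647  0.4187  5.7344  1.    ] [5]
stick [2] [0.4399 0.3561 1.4316 0.1438] [2426]
block [1] [0.5586 0.1383 0.0485 0.1024] [10729]
block [2] [0.5583 0.1391 0.0509 0.0474] [12186]
block [1, 2] [0.5584 0.1386 0.0511 0.0753] [10729, 12186]
wheel [0] [ 0.4448 -0.3456  0.1383  0.0955] [3224]
flange [1] [0.6689 0.0087 0.0888 0.047 ] [1956]
can [0] [ 0.5831 -0.3189  0.0632  0.0809] [2955]
cradle [0] [ 0.5579 -0.1448 -0.1507  0.0841] [13175]
cradle [1] [ 0.5581 -0.1433 -0.1478  0.0824] [12275]
cradle [0, 1] [ 0.5581 -0.1442 -0.1468  0.0839] [13175, 12275]
tin [1] [ 0.3953 -0.0158  0.054   0.0345] [1547]
```

```bash
python3 - <<'E'
from fit import *
im,E,K=view("w2")
hsv=cv2.cvtColor(im,cv2.COLOR_RGB2HSV); print(hsv[100,240],hsv[88,200],hsv[248,220],hsv[130,430],hsv[90,480], hsv[75,215], proj([[.586,.336,.01]],E,K))
a=cv2.imread("pics/o0.png")[:300];b=cv2.imread("pics/o1.png")[:300];cv2.imwrite("pics/oo.png",np.vstack([a,b]))
E
```

```text
[  9 165 176] [  9 166 207] [101  21  95] [ 19 109 229] [ 18 111 225] [  9 167 182] [[236.30971491 101.91152167]]
```

View pics/oo.png

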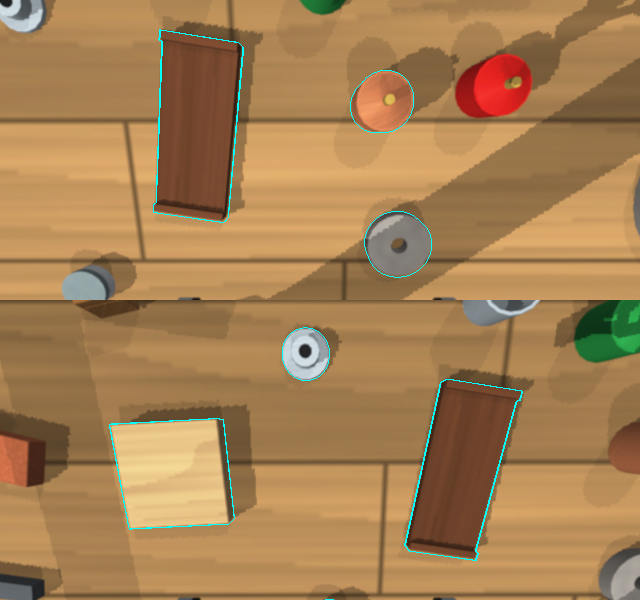

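View pics/o2.png

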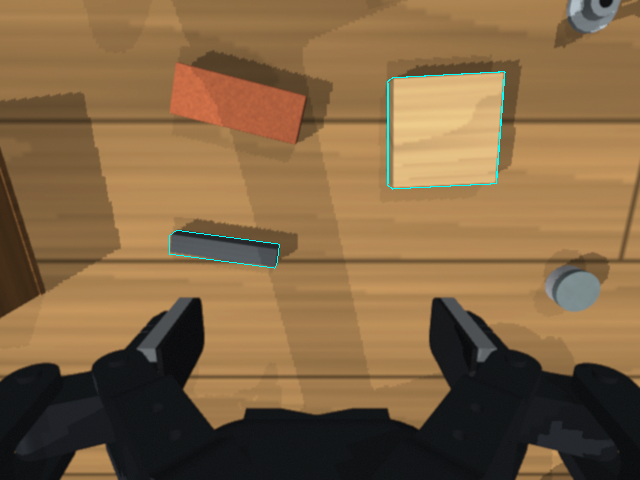

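```bash
sed -i 's/m=((H<9)|(H>174))&(S>130)&(V>50)/m=((H<12)|(H>174))\&(S>140)\&(V>50)/' fit.py
cat > act.py <<'E'
from h import *
def best_a(x,y,a):
    j1=np.arctan2(y,x)-np.arcsin(.075/np.hypot(x,y)); c=j1+np.pi/2
    return c+(a-c+np.pi/2)%np.pi-np.pi/2
def width(mm): return mm/85.
def pick(x,y,a,z,open_=1.0,force=50,hi=.13):
    a=best_a(x,y,a); Q=R2q(down(a))
    bot.set_gripper(open_)
    bot.move_pose([x,y,hi],Q); bot.move_linear([x,y,z],speed=.15)
    bot.set_gripper(0.0,grasp_force=force); w=bot.read_gripper_width()
    print("grip mm",round(w*85,1),"F",np.round(bot.read_ft_force(),1))
    bot.move_linear([x,y,hi+.03],speed=.2)
    print("lifted mm",round(bot.read_gripper_width()*85,1),"F",np.round(bot.read_ft_force(),1),"t",bot.read_clock())
def place(x,y,a,z,open_,hi=.16,up=.16):
    a=best_a(x,y,a); Q=R2q(down(a))
    bot.move_pose([x,y,hi],Q); bot.move_linear([x,y,z+.02],speed=.15)
    hit=bot.move_linear([x,y,z],speed=.03,until_force=6)
    print("hit",hit,np.round(bot.read_position(),4))
    bot.set_gripper(open_); bot.move_linear([x,y,up],speed=.2); print("t",bot.read_clock())
def look(x,y,fn,z=.25):
    a=-np.pi/2 if y<.1 else -np.pi/2
    bot.move_pose([x,y,z],R2q(down(a))); return snap(fn)
E
python3 - <<'E'
from fit import *
r=fit("stone",.586,.336,1.3,[view("w2")]); print(np.round(r[:4],4)); overlay("w2","o2b",[("stone",*r[:3],0)])
for u in [(340,5),(500,85)]: pass
E
```

```text
[0.5831 0.3321 1.3369 0.0482]
```

View pics/o2b.png

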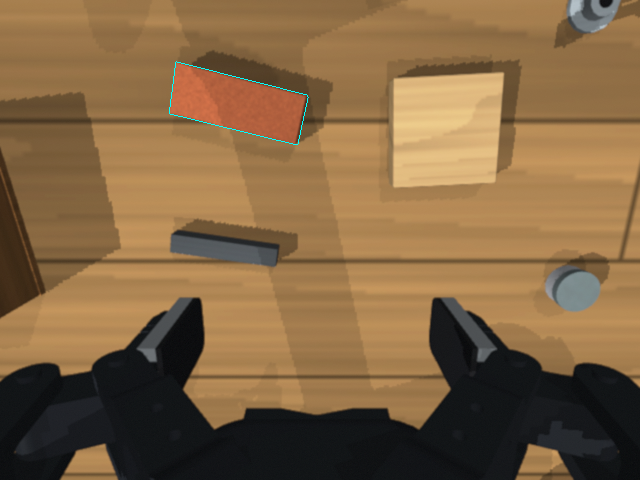

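```bash
python3 - <<'E'
from act import *
pick(.5831,.3321,1.3369+np.pi/2,.003,force=60)
E
```

```text
grip mm 43.6 F [-0.8  0.9  6.5]
lifted mm 43.8 F [ 0.3 -0.2 -2.7] t 11.6667
```

```bash
python3 - <<'E'
from act import *
place(.558,-.144,-.147+np.pi/2,.0165,.8)
look(.49,-.26,"w3")
E
```

```text
hit True [ 0.5576 -0.1439  0.0181]
t 16.2167
```

View pics/w3.png

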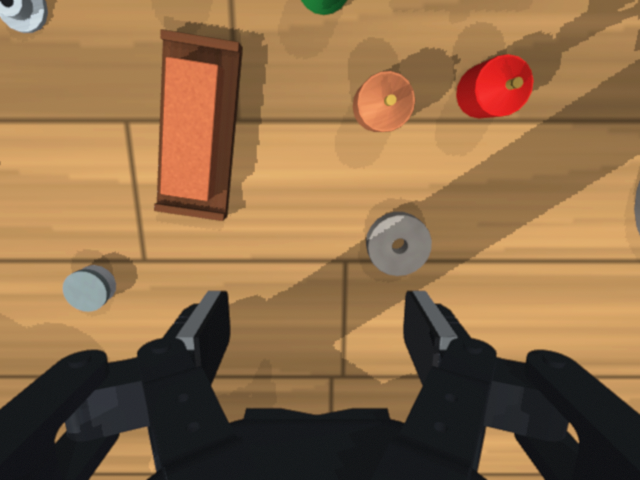

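```bash
python3 - <<'E'
from fit import *
v=[view("w3")]
r=fit("stone",.558,-.144,-.147,v,base=.014); print(np.round(r[:4],4)); overlay("w3","o3",[("stone",*r[:3],.014),("cradle",.5581,-.1442,-.147,0)])
for n,x,y in (("wheel",.4448,-.3456),("can",.583,-.319)): print(n,np.round(fit(n,x,y,0,v)[:4],4))
im,E,K=v[0]; print("red base", ray((490,98),0.02,E,K),"green",ray((322,0),.04,E,K))
s=cv2.imread("pics/o3.png")[0:240,100:300]; cv2.imwrite("pics/o3z.png",cv2.resize(s,None,fx=2.5,fy=2.5))
E
```

```text
[ 0.5767 -0.1466 -0.1478  0.347 ]
wheel [ 0.4448 -0.3456 -0.1499  0.0938]
can [ 0.583  -0.3189 -0.1102  0.0811]
red base [[ 0.58875695 -0.42024212  0.02      ]] green [[ 0.66269107 -0.26442549  0.04      ]]
```

View pics/o3z.png

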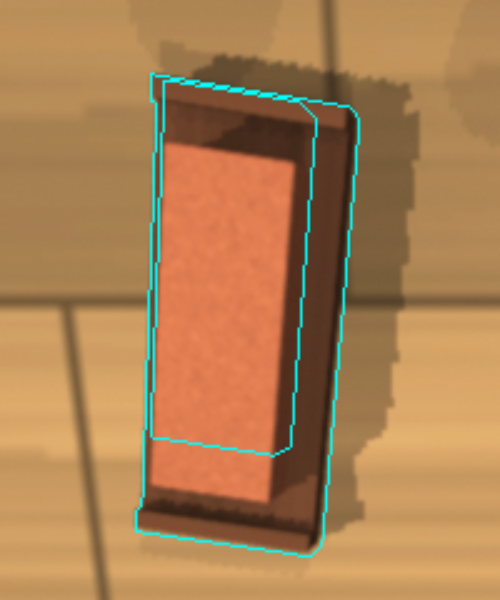

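```bash
python3 - <<'E'
from fit import *
import fit as F
im,E,K=view("w3")
top=[np.array([[sx*.06,sy*.0225,.025] for sx in(-1,1) for sy in(-1,1)])]
F.M["stonetop"]=top
def sg(im,*a,**k):
    h=cv2.cvtColor(im,cv2.COLOR_RGB2HSV); m=((h[...,0]<14)&(h[...,2]>160)&(h[...,1]>130)).astype(np.uint8); m[:, :140]=0;m[:,250:]=0; return m
F.segm=sg
r=fit("stonetop",.558,-.144,-.147,[(im,E,K)],base=.014); print(np.round(r[:4],4))
c,s=np.cos(-.147),np.sin(-.147); d=np.array(r[:2])-[.5581,-.1442]; print("in cradle",c*d[0]+s*d[1],-s*d[0]+c*d[1])
E
```

```text
[ 0.5576 -0.1441 -0.1533  0.0569]
in cradle -0.0005009004989503824 2.9702332739202166e-05
```

```bash
python3 - <<'E'
from act import *
pick(.4448,-.3456,0.6,-.001,force=60)
E
```

```text
grip mm 62.7 F [-0.3  1.7  6.7]
lifted mm 62.5 F [-0.4 -0.1 -1. ] t 23.2583
```

```bash
python3 - <<'E'
from act import *
place(.5584,.1386,1.6,.0225,1.0)
look(.53,0.,"w4")
E
python3 - <<'E'
from fit import *
v=[view("w4")]
r=fit("wheel",.5584,.1386,0,v,base=.025);print(np.round(r[:4],4))
f=fit("flange",.669,.009,0,v);print(np.round(f[:4],4))
overlay("w4","o4",[("wheel",*r[:3],.025),("flange",*f[:3],0),("block",.5584,.1386,.05,0)])
E
```

```text
hit True [0.5582 0.1386 0.0256]
t 27.75
[ 0.557   0.1376 -0.0801  0.0918]
[0.6689 0.0087 0.054  0.045 ]
```

View pics/o4.png

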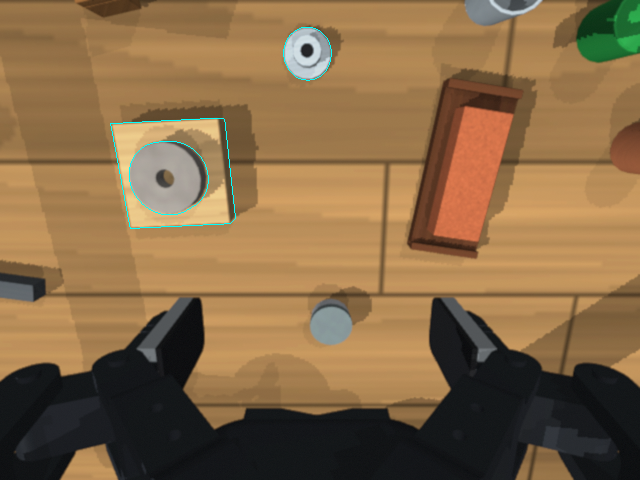

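```bash
python3 - <<'E'
from act import *
pick(.6689,.0087,1.5,.008,open_=.7,force=60)
place(.5573,.1378,1.6,.008+.0435,.6)
look(.49,.26,"w5") if 0 else look(.53,0.,"w5")
print(bot.read_clock())
E
python3 - <<'E'
from fit import *
v=[view("w5")]
f=fit("flange",.5573,.1378,0,v,base=.045);print(np.round(f[:4],4))
overlay("w5","o5",[("wheel",.557,.1376,0,.025),("flange",.557,.1376,0,.045)])
s=cv2.imread("pics/o5.png")[90:260,80:280]; cv2.imwrite("pics/o5z.png",cv2.resize(s,None,fx=3,fy=3))
E
```

```text
grip mm 22.9 F [-0.2  0.6  6. ]
lifted mm 23.1 F [-1.3 -0.6 -2.4] t 35.5167
hit True [0.5572 0.1378 0.0544]
t 38.6083
41.1333
[0.5673 0.1368 0.17   0.5002]
```

View pics/o5z.png

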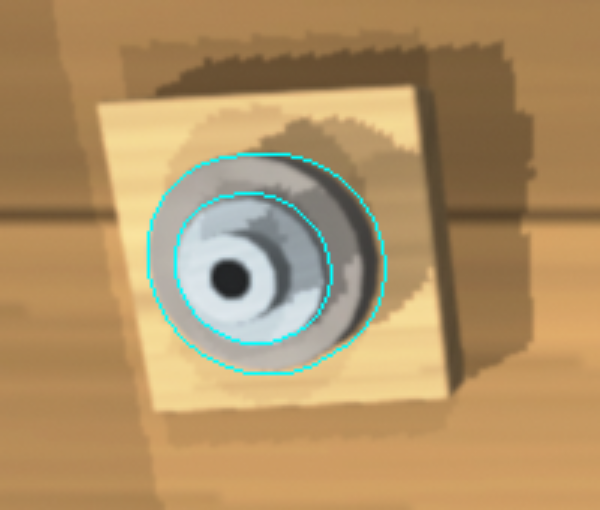

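```bash
python3 - <<'E'
from act import *
pick(.583,-.319,2.3,.014,open_=.82,force=40,hi=.16)
place(.5712,-.055,-.147,.0135,.75,hi=.17)
E
```

```text
grip mm 49.0 F [0.3 0.3 5.5]
lifted mm 48.6 F [-0.9  0.5 -1.5] t 47.5417
hit True [ 0.571  -0.0549  0.0155]
t 52.775
```

```bash
python3 - <<'E'
from act import *
pick(.4399,.3561,1.4316+np.pi/2,.003,open_=.6,force=50)
b=.05
place(.5584-.09*np.cos(b),.1388-.09*np.sin(b),b,.0025,.36)
bot.move_pose([.46,.15,.28],R2q(down(np.pi/2))) 
bot.move_pose([.40,.0,.30],R2q(down(np.pi/2))); snap("w6")
for n in("scene","side"): cv2.imwrite(f"pics/{n}6.png",bot.camera(n)[:,:,::-1])
print(bot.read_clock())
E
```

```text
grip mm 18.6 F [0.1 0.3 6.2]
lifted mm 18.8 F [-0.3  0.1 -1.1] t 57.4167
hit True [0.4682 0.1342 0.0041]
t 61.1833
63.4917
```

View pics/w6.png

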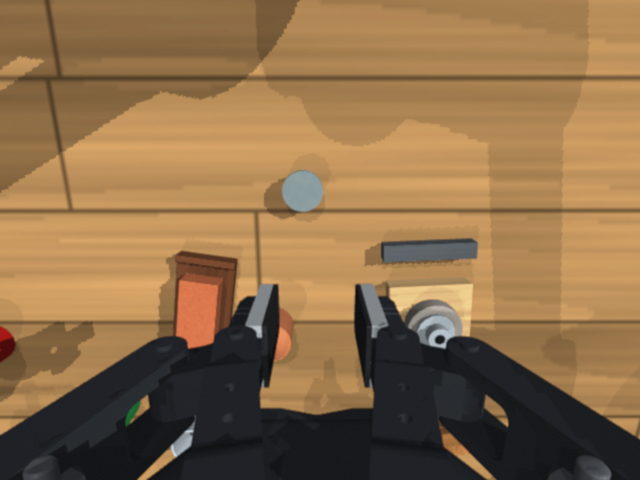

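View pics/side6.png

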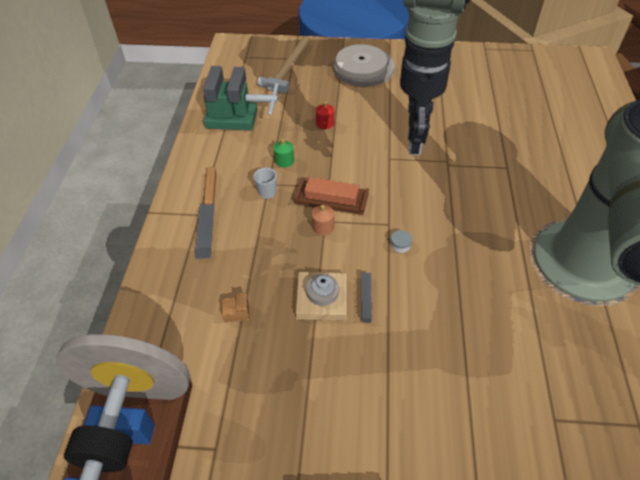

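```bash
python3 - <<'E'
from act import *
look(.48,.03,"w7",.25); print(bot.read_clock())
E
python3 - <<'E'
from fit import *
v=[view("w7")]; im,E,K=v[0]
its=[("block",.5584,.1388,.05,0),("cradle",.558,-.144,-.147,0)]
B=np.array([.5584,.1388]);C=np.array([.558,-.144])
def rel(p,o,a):
    d=np.array(p)-o;c,s=np.cos(a),np.sin(a);return (np.array([c*d[0]+s*d[1],-s*d[0]+c*d[1]])*1e3).round(1)
r=fit("stick",.4685,.1343,1.62,v);print("stick",np.round(r[:4],4),rel(r[:2],B,.05),"yaw rel",r[2]-.05-np.pi/2);its.append(("stick",*r[:3],0))
r=fit("can",.571,-.055,0,v);print("can",np.round(r[:4],4),rel(r[:2],C,-.147));its.append(("can",*r[:3],0))
r=fit("tin",.395,-.016,0,v);print("tin",np.round(r[:4],4))
its+=[("flange",*B,0,.045),("wheel",*B,0,.025),("stone",*C,-.147,.014)]
overlay("w7","o7",its)
E
```

```text
66.2667
stick [0.4686 0.1331 1.6278 0.1465] [-90.   -1.2] yaw rel 0.006998045561670496
can [ 0.5714 -0.0539 -0.132   0.0831] [ 0. 91.]
tin [ 0.3951 -0.0162  0.0381  0.9775]
```

View pics/o7.png

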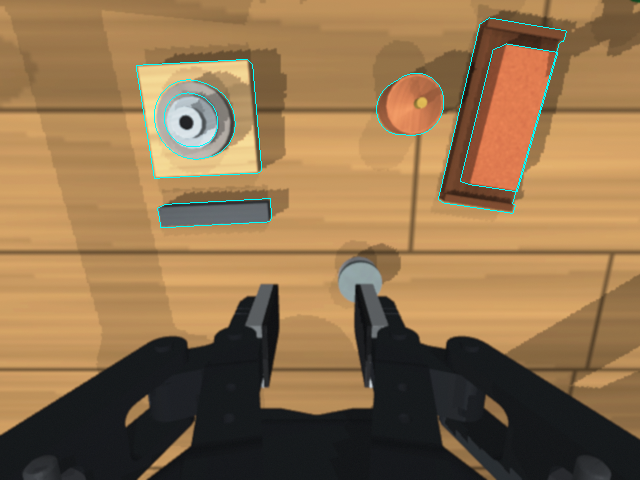

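```bash
python3 - <<'E'
from cell import bot
print(bot.close_job())
E
```

```text
the job is handed in; nothing more can be done
None
```

I placed all five pieces in the order asked and handed the job in at about 66 s on the robot's clock. The close call gives no verdict.

My last wrist-camera checks, good to about 2 mm from the calibration:

| Piece | Where it ended up |
|---|---|
| Stone | Within about 0.5 mm of the middle of the cradle; about 0.4° off its long axis |
| Wheel | About 1.5–2 mm from the middle of the block |
| Flange | Boss up on the wheel, about 1–2 mm off its centre, judged from the outline overlay |
| Oil can | Upright, level with the middle of the cradle, about 31 mm clear of its long side |
| Dressing stick | 30 mm clear of the block's near edge, about 1 mm off centre, about 0.4° from parallel |

**Bystanders:** I never touched the tin, offcut, cup or the red and green look-alikes. They stand where they were in the pictures.

**Checks that failed:**
- **Flange fit:** The automatic fit failed because the steel and the wheel are the same grey, so its figure is by eye.
- **First stone fit in the cradle:** It failed on the similar colours. I redid it on the stone's top face, which gave the figures above.
- **Last fit on the tin:** It was unusable because the gripper partly hid the tin. The picture still shows it in the same place.

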